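Flip through the canvas browser to the small one

ROBOT

A 6-joint arm with a two-finger parallel gripper is mounted at the origin on the work surface. World frame = base frame: x ahead of the robot, y to its left, z up, the work surface at z = 0. Lengths are in m, angles in degrees, forces in N, time in s.
With the tool pointing down it reaches from about 0.375 to 0.825 m from the base axis. Payload 5.5 kg.
Tool frame: the origin (TCP) lies at the very end of the fingers, on their centre line; the grasp point (between the pads) lies 19 mm behind it; z points along the fingers, y is the direction in which the jaws open and shut (so a half turn about z gives the same grasp; the last joint's range is limited). The gripper opens to 85 mm and grips with 20 to 120 N. Pads are 22 mm wide; open, the fingers measure 114 mm over their backs; the gripper's body (76 mm by 85 mm) begins 54 mm behind the grasp point. The pads swing forward as they close: fully open they stand 13 mm farther back than shut.
Start: joints at [64.057, 17.962, -2.699, 69.339, 0, 90], TCP at [0.262, 0.54, 0.207] pointing down, gripper open.
Joint ranges: [-152.73, 152.73], [-39.44, 99.34], [-58.76, 71.6], [-118.89, 123.64], [-81.53, 83.1], [-180, 180]. Speed limits (degrees/s): [136.94, 136.94, 172.46, 180, 180, 180].

INTERFACE

Orientations are given as a 3x3 rotation matrix whose columns are the frame's x, y, z axes.
In Python, from plant import readout, cams, r gives the robot as it stands. The module is installed in compiled form; this text tells all that it offers.
- The arm moves only by the tool jog_arm, never from a script. Its arguments are lists of equal length, an entry for each row: "delta_pos": the shift along the tool's x, y, z in mm, a list of three; "delta_rot": the turn, a rotation vector about the tool's x, y, z in degrees, a list of three; "claw": the closure, from 0 (fully open) to 1 (shut). In form: {"delta_pos": [[x, y, z], ...], "delta_rot": [[rx, ry, rz], ...], "claw": [claw, ...]}. A call has 1 to 10 rows; each row shifts and turns the pose as measured when the row begins, along the tool's axes as they then stand; what a row does not reach is not made up. A row lasts 1/10 s, in which the tool goes at most 50 mm and 8.59 degrees, less where a joint would pass 70% of its speed; a pose out of reach is approached as far as the arm can. A call is refused whole if a number of a shift passes 50 or a number of a turn 8.59, either way. A call with a gripper value outside its range is refused whole. The fingers move at their own pace and stop on an object; "squeeze" is the grip in N (left out, the last holds). Time passes only in rows, so rows that do not move let the fingers close. It gives the time, the measured TCP pose, the force and the opening at its end, in the units of the state.
- readout.get_state(): the state, without advancing time (a new reading comes with each control period).
- cams.camera(name): name is "side" or "top"; returns a dict with "color" (420x560x3 uint8, red, green, blue), "camera_matrix" (3x3 intrinsics, pixels), "xyz" and "attitude" of the camera in the world. Camera axes: x right, y up, looking along -z (the intrinsics and any distortion apply to the point x, -y, -z); pixel columns grow to the right and rows downward; lengths in m; the calibration is good to about 2 mm. A picture is of the moment at which its call begins. There is no depth.
- r.sign_off(): hands the job in, once; it reports no verdict.
The state is a dict: "time": time; "joint_positions": joint angles; "qvel": joint speeds; "effort": joint torques, N m; "tcp_pos": TCP position; "ee_rot": TCP orientation; "force": force on the tool from outside, world axes, zero at the start; "moment": the same for the moment, N m; "finger_gap": finger opening in m.
Only numpy, scipy, OpenCV 4.12 (cv2) and the standard library are available. Lean on these libraries where they do the work, as an engineer would, in place of code of your own. Each camera call takes 0.05 s, during which the arm holds its last target. There are 200 camera calls.

TASK

A customer across the table wants to see the small canvas in the print browser: flip forward every canvas that stands in front of it, so that they come to rest leaning over on the browser's front board, and leave the small one and those behind it leaning back in their places. Push them over gently from behind, with the fingers alone; no canvas is gripped, lifted or dragged out of its place. Leave the other things on the table where they are.

Things in the scene. Friction and masses are not known exactly. Their poses are not given: they have to be found in the camera images.
- browser: Plywood print browser, fixed: an open V-shaped bin with five stretched canvases one behind another, feet in a row 41 mm apart, all leaning back 18 to 20 degrees at the start. Origin: middle of its underside; x points to the customer (its front), z up. Floor top 12 mm above the table, inside width 214 mm, side panels 75 mm high.
- front_board (a point): Middle of the line where the front board's inner face meets the browser's floor (106.5 mm in front of the middle). The board, 120 mm long up its slope and 10 mm thick, slopes outward 18 degrees from vertical; flipped canvases rest on it and on one another, leaning forward 18 degrees or a little more.
- rear_board (a point): Middle of the line where the rear board's inner face meets the browser's floor (106.5 mm behind the middle). The board, 190 mm long up its slope and 10 mm thick, slopes outward (backward) 18 degrees from vertical; the canvases lean on it and on one another.
- canvas_a: Tall canvas, 160 mm wide, 205 high, 38 deep, about 0.3 kg; always the one nearest the customer. Origin: centre of its underside; z up its height, x out of its painted face (to the customer). Tipped forward over about 11 degrees it falls on by itself; before that it stays upright on its foot or drops back.
- canvas_b: Tall canvas, 150 mm wide, 215 high, 38 deep, about 0.3 kg; second, third or fourth from the front. Origin: centre of its underside; z up its height, x out of its painted face (to the customer). Tipped forward over about 11 degrees it falls on by itself; before that it stays upright on its foot or drops back.
- canvas_c: Tall canvas, 168 mm wide, 198 high, 38 deep, about 0.3 kg; second, third or fourth from the front. Origin: centre of its underside; z up its height, x out of its painted face (to the customer). Tipped forward over about 11 degrees it falls on by itself; before that it stays upright on its foot or drops back.
- canvas_d: Tall canvas, 155 mm wide, 210 high, 38 deep, about 0.3 kg; always the rearmost. Origin: centre of its underside; z up its height, x out of its painted face (to the customer). Tipped forward over about 11 degrees it falls on by itself; before that it stays upright on its foot or drops back.
- canvas_small: The small canvas, 120 mm wide, 130 high, 38 deep, about 0.16 kg; second, third or fourth from the front, between tall ones, so that over its top is a slot about 40 mm wide and 65 to 85 mm deep between the tall ones before and behind it. Origin: centre of its underside; z up its height, x out of its painted face.
- magnets: Bystander: pile of five flat souvenir magnets, 56 x 78 x 31 mm, beside the browser. Origin: centre of its underside.
- figure: Bystander: turned wooden figure, 52 mm across, 97 mm tall, beside the browser. Origin: centre of its underside.
- trinket_box: Bystander: dark lacquered box, 74 x 94 x 46 mm, beside the browser. Origin: centre of its underside.
- pencil_pot: Bystander: white pot with pencils, 72 mm across, pot 90 mm tall, pencils to 160 mm. Origin: centre of its underside.
- parcel: Bystander: cardboard parcel, 150 x 110 x 60 mm. Origin: centre of its underside.
- tape_dispenser: Bystander: black desk tape dispenser, 150 x 52 x 86 mm. Origin: centre of its underside.
- bowl: Bystander: dark wooden bowl, 110 mm across, 45 mm high. Origin: centre of its underside.
Not all that is in view belongs to the job. Leave any red look-alike of the canvas_d alone.

How it is judged (in metres and radians):
At the end, for the whole second after the job is handed in: All tall canvases in front of the small one lean forward by over 0.2 rad; the small one and those behind it lean back by over 0.2 rad; all five stand on the browser's floor (underside centre below 35 mm above the table), within 40 mm of where they stood, at rest (angle between canvas_small's own x axis and vertical below 1.37 rad and ((x of canvas_a in the frame of canvas_small above 0 m and angle between canvas_a's own x axis and vertical above 1.77 rad) or (not (x of canvas_a in the frame of canvas_small above 0 m) and angle between canvas_a's own x axis and vertical below 1.37 rad)) and ((x of canvas_b in the frame of canvas_small above 0 m and angle between canvas_b's own x axis and vertical above 1.77 rad) or (not (x of canvas_b in the frame of canvas_small above 0 m) and angle between canvas_b's own x axis and vertical below 1.37 rad)) and ((x of canvas_c in the frame of canvas_small above 0 m and angle between canvas_c's own x axis and vertical above 1.77 rad) or (not (x of canvas_c in the frame of canvas_small above 0 m) and angle between canvas_c's own x axis and vertical below 1.37 rad)) and ((x of canvas_d in the frame of canvas_small above 0 m and angle between canvas_d's own x axis and vertical above 1.77 rad) or (not (x of canvas_d in the frame of canvas_small above 0 m) and angle between canvas_d's own x axis and vertical below 1.37 rad)) and distance of each of canvas_a, canvas_b, canvas_c, canvas_d, canvas_small from where it was at the start of the episode below 0.04 m and height (world z) of each of canvas_a, canvas_b, canvas_c, canvas_d, canvas_small below 0.035 m and linear speed of each of canvas_a, canvas_b, canvas_c, canvas_d, canvas_small below 0.02 m/s and angular speed of each of canvas_a, canvas_b, canvas_c, canvas_d, canvas_small below 0.1 rad/s); the robot touches nothing.
It fails at once if a canvas is lifted: its foot comes up some 20 mm off the browser's floor (height (world z) of any of canvas_a, canvas_b, canvas_c, canvas_d, canvas_small above 0.04 m).
It fails at once if a canvas is dragged or carried: its foot moves more than 50 mm from its place (distance of any of canvas_a, canvas_b, canvas_c, canvas_d, canvas_small from where it was at the start of the episode above 0.05 m).
It fails at once if a canvas is gripped or pressed hard: over 30 N from the fingers (contact force between the fingers and canvas_a above 30 N or contact force between the fingers and canvas_b above 30 N or contact force between the fingers and canvas_c above 30 N or contact force between the fingers and canvas_d above 30 N or contact force between the fingers and canvas_small above 30 N).
It fails at once if a canvas is pushed with another part of the arm than the fingers, over 5 N (contact force between the arm and canvas_a above 5 N or contact force between the arm and canvas_b above 5 N or contact force between the arm and canvas_c above 5 N or contact force between the arm and canvas_d above 5 N or contact force between the arm and canvas_small above 5 N).
It fails at once if another thing on the table is shifted by more than 30 mm (distance of any of magnets, figure, trinket_box, pencil_pot, parcel, tape_dispenser, bowl from where it was at the start of the episode above 0.03 m).
It also fails if it takes over 32 s, if anything falls off the work surface, if the arm or the gripper's body presses on something with over 40 N, if the wrist force passes 120 N, or if a joint passes its speed limit or range.

## Working session

There is one attempt and no reset: what is moved stays moved. The work goes in short steps, Python scripts to look and compute and a tool call to move; the robot and the scene stay as the last step left them, time stands still between calls to the robot, and variables do not carry over. Pictures are saved under pics/ and viewed, about 8 in all and at most 12, crops included, and the job is handed in when it is done.

Besides the shell and the picture viewer there is one more tool, called after "Call:" as name(argument=value, ...) on one line, values as JSON. jog_arm: Moves the arm, as the interface text tells. Its arguments: {"type":"object","properties":{"delta_pos":{"type":"array","items":{"type":"array","items":{"type":"number"}}},"delta_rot":{"type":"array","items":{"type":"array","items":{"type":"number"}}},"claw":{"type":"array","items":{"type":"number"}},"squeeze":{"type":"number"}},"required":["delta_pos","delta_rot","claw"]}

```bash
mkdir -p pics
cat > h.py <<'E'
import numpy as np, cv2
from plant import readout, cams, r
def snap(n,f):
    c=cams.camera(n); cv2.imwrite(f,c['color'][:,:,::-1]); return c
def proj(c,P):
    P=np.atleast_2d(P); q=(P-np.array(c['xyz']))@np.array(c['attitude'])
    K=np.array(c['camera_matrix']); q=q*[1,-1,-1]; u=q@K.T; return u[:,:2]/u[:,2:]
def ray(c,uv,z):
    K=np.array(c['camera_matrix']); d=np.linalg.inv(K)@[uv[0],uv[1],1]; d=np.array(c['attitude'])@(d*[1,-1,-1])
    o=np.array(c['xyz']); return o+d*(z-o[2])/d[2]
E
python3 - <<'E'
from h import *
import pickle
np.set_printoptions(precision=4,suppress=True)
D={}
for n in('side','top'):
    c=snap(n,f'pics/{n}0.png'); D[n]=c; print({k:v for k,v in c.items() if k!='color'})
pickle.dump(D,open('c0.pkl','wb'))
a=cv2.imread('pics/side0.png');b=cv2.imread('pics/top0.png')
print(readout.get_state())
E
```

```text
{'camera_matrix': array([[508.6793,   0.    , 279.3769],
       [  0.    , 508.6793, 209.4158],
       [  0.    ,   0.    ,   1.    ]]), 'xyz': array([0.4091, 1.2544, 0.9539]), 'attitude': array([[-0.9915,  0.0907, -0.0933],
       [-0.1287, -0.5793,  0.8049],
       [ 0.019 ,  0.8101,  0.586 ]])}
{'camera_matrix': array([[455.375 ,   0.    , 279.7432],
       [  0.    , 455.375 , 213.2234],
       [  0.    ,   0.    ,   1.    ]]), 'xyz': array([0.4752, 0.0032, 1.2771]), 'attitude': array([[-0.0155,  0.9981, -0.0592],
       [-0.9998, -0.0161, -0.0101],
       [-0.011 ,  0.0591,  0.9982]])}
{'time': 0.1, 'joint_positions': array([64.0572, 18.0003, -2.7503, 69.3391,  0.0009, 90.0006]), 'qvel': array([ 0.0413, -0.0632,  0.1022,  0.065 ,  0.0391,  0.0138]), 'effort': array([ -0.0009, -54.0767,  34.0541,   0.0111,  -0.0001,   0.    ]), 'tcp_pos': array([0.2622, 0.539 , 0.2062]), 'ee_rot': array([[-0.8992,  0.4375, -0.0007],
       [ 0.4375,  0.8992, -0.0014],
       [ 0.    , -0.0016, -1.    ]]), 'force': array([-0.1857,  0.7877, -0.5683]), 'moment': array([ 0.0024, -0.0401,  0.0107]), 'finger_gap': 0.08597245078707279}
```

View pics/side0.png

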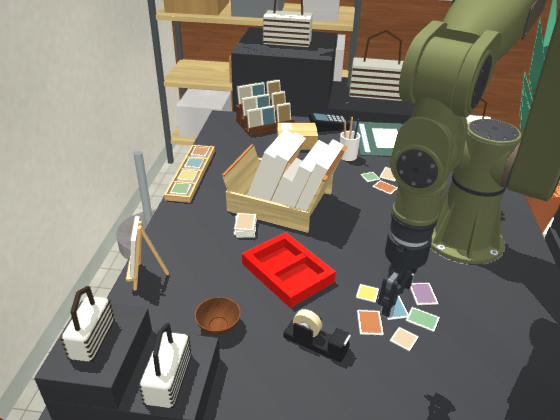

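View pics/top0.png

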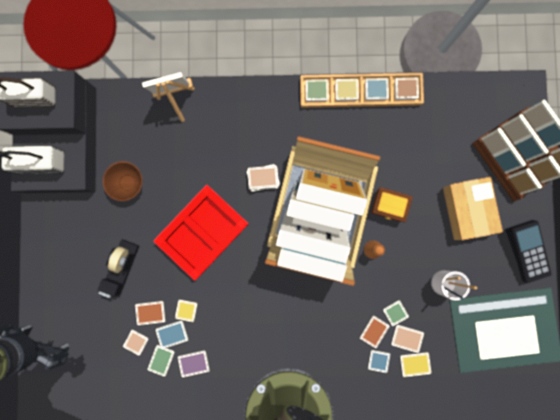

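Run:
```python
import cv2,numpy as np
a=cv2.imread('pics/side0.png')[115:235,215:355];b=cv2.imread('pics/top0.png')[130:295,255:390]
a=cv2.resize(a,(420,360),interpolation=cv2.INTER_CUBIC)
b=cv2.resize(b,None,fx=3.6,fy=3.6,interpolation=cv2.INTER_CUBIC)[:594,:380]
o=np.zeros((594,800,3),np.uint8);o[:360,:420]=a;o[:b.shape[0],420:420+b.shape[1]]=b[:, :380]
cv2.imwrite('pics/z0.png',o)
```

```text
(no output)
```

View pics/z0.png

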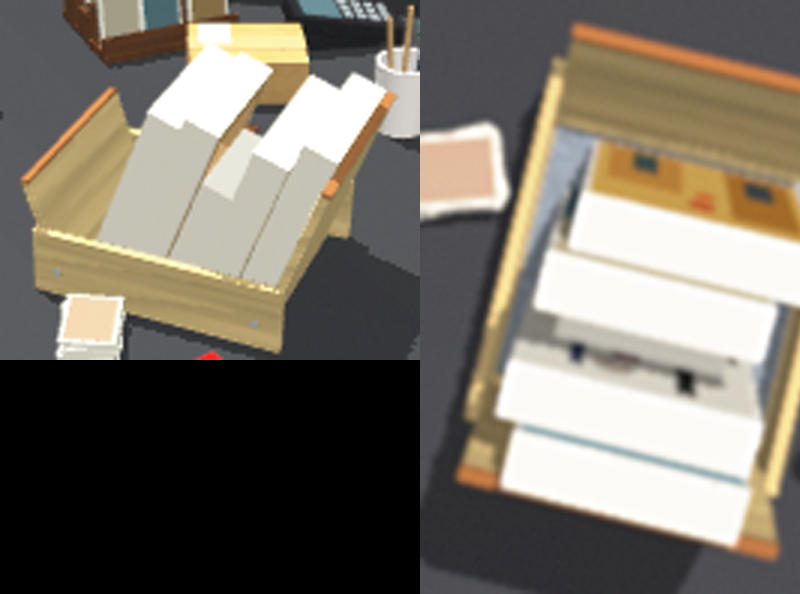

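```bash
cat >> h.py <<'E'
import pickle
from scipy.optimize import least_squares
from scipy.spatial.transform import Rotation as R
def W(p,P):
    c,s=np.cos(p[2]),np.sin(p[2]); P=np.atleast_2d(P).astype(float)
    return P@np.array([[c,-s,0],[s,c,0],[0,0,1]]).T+[p[0],p[1],0]
def pose():
    return np.load('pose.npy')
def plan(s,dx,th,x0=0.):   # TCP target: s up slot line above small, dx shift in browser x, tool tilt th
    t=np.radians(19); p=pose()
    P=W(p,[x0-s*np.sin(t)+dx,0,.018+s*np.cos(t)])[0]
    h=np.radians(th); z=[np.sin(h),0,-np.cos(h)]; x=[-np.cos(h),0,-np.sin(h)]
    z=W([0,0,p[2]],z)[0];x=W([0,0,p[2]],x)[0]; return P,np.stack([x,np.cross(z,x),z],1)
def delta(P,M):
    s=readout.get_state(); E=np.array(s['ee_rot'])
    return E.T@(P-s['tcp_pos'])*1000, np.degrees(R.from_matrix(E.T@M).as_rotvec())
np.set_printoptions(precision=3,suppress=True)
E
python3 - <<'E'
from h import *
D=pickle.load(open('c0.pkl','rb')); t=D['top']
uv=np.array([[297.2,136.1],[380,155.5],[266.1,262.5],[353.6,285]])
def pts(w): return np.array([[.1531,w,.123],[.1531,-w,.123],[-.1747,w,.1896],[-.1747,-w,.1896]])
f=lambda q:(proj(t,W(q,pts(q[3])))-uv).ravel()
s=least_squares(f,[.5,-.1,-.2,.117]); print(s.x,np.degrees(s.x[2]),f(s.x))
np.save('pose.npy',s.x[:3])
# overlay
th=np.radians(19)
for n in('side','top'):
    im=D[n]['color'][:,:,::-1].copy(); c=D[n]; pp=[]
    def box(x0,w,h):
        u=np.array([-np.sin(th),0,np.cos(th)]);nn=np.array([np.cos(th),0,np.sin(th)]);o=np.array([x0,0,.018])
        return [W(s.x,o+u*h+nn*a+[0,b,0])[0] for a,b in((.019,w/2),(.019,-w/2),(-.019,-w/2),(-.019,w/2))]
    for x0,w,h,col in((.082,.16,.205,(0,0,255)),(.041,.15,.215,(0,200,0)),(0,.12,.13,(255,0,0)),(-.041,.168,.198,(255,0,255)),(-.082,.155,.21,(0,160,255))):
        q=proj(c,np.array(box(x0,w,h)))*4; big=None; pp.append((q,col))
    im=cv2.resize(im,None,fx=4,fy=4,interpolation=cv2.INTER_CUBIC)
    for q,col in pp: cv2.polylines(im,[np.int32(q)+2],True,col,2)
    q=proj(c,W(s.x,pts(s.x[3])))*4
    for a in q: cv2.circle(im,tuple(int(v)+2 for v in a),4,(255,255,0),-1)
    D[n+'i']=im
a=D['sidei'][480:940,860:1420]; b=D['topi'][520:1180,1040:1560]
a=cv2.resize(a,(380,312)); b=cv2.resize(b,(420,533))
o=np.zeros((533,800,3),np.uint8);o[:312,:380]=a;o[:,380:]=b;cv2.imwrite('pics/ov.png',o)
for k in [(230,0),(165,0),(165,100)]:
    print(plan(k[0]/1e3,k[1]/1e3,19)[0])
P,M=plan(.28,0,19);print(delta(P,M))
E
```

```text
[ 0.565 -0.099 -0.256  0.108] -14.691604967117426 [ 0.345  0.303 -0.421  0.601 -0.365 -0.094  0.438 -0.73 ]
[ 0.492 -0.08   0.235]
[ 0.513 -0.086  0.174]
[ 0.61  -0.111  0.174]
(array([-461.837, -459.464,  -75.828]), array([ -1.954, -18.948, -11.134]))
```

View pics/ov.png

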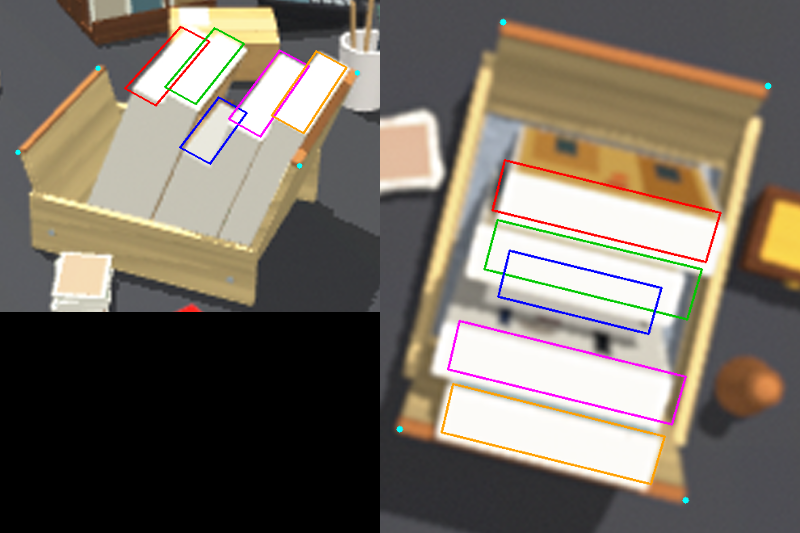

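Call:
jog_arm(delta_pos=[[0, 0, -50], [0, 0, -50], [-30, -30, 0], [-35, -35, 0], [-35, -35, 0], [-35, -35, 0], [-35, -35, 0], [-35, -35, 0], [-35, -35, 0], [-35, -35, 0]], delta_rot=[[0, 0, 0], [0, 0, 0], [0, 0, 0], [0, 0, 0], [0, 0, 0], [0, 0, 0], [0, 0, 0], [0, 0, 0], [0, 0, 0], [0, 0, 0]], claw=[1, 1, 1, 1, 1, 1, 1, 1, 1, 1])

```text
time: 1.1
tcp_pos: [0.3896, 0.1683, 0.3067]
ee_rot: [[-0.904, 0.427, -0.003], [0.427, 0.904, -0.008], [-0.001, -0.008, -1.0]]
force: [1.1, 0.1, -0.2]
finger_gap: 0.0001
```

```bash
cat >> h.py <<'E'
def go(s,dx,th,dy=.005,x0=-.005):
    P,M=plan(s,dx,th,x0); P=P+W([0,0,pose()[2]],[0,dy,0])[0]
    a=readout.get_state(); d,w=delta(P,M)
    print('t',a['time'],'tcp',a['tcp_pos'],'F',a['force'],'gap',a['finger_gap'],'\n d',d,'rot',w,'J',a['joint_positions'])
E
python3 -c "
from h import *
go(.3,0,19)"
```

```text
t 1.1 tcp [0.39  0.168 0.307] F [ 1.085  0.116 -0.157] gap 8.028983887076119e-05 
 d [-170.746 -181.013    6.689] rot [ -2.223 -18.949 -10.394] J [ 23.651  -2.192 -13.22   79.302  -0.341  48.914]
```

Call:
jog_arm(delta_pos=[[-34, -36, 0], [-34, -36, 0], [-34, -36, 0], [-34, -36, 0], [0, 0, 0], [0, 0, 0], [0, 0, 0], [0, 0, 0]], delta_rot=[[0, 0, 0], [0, 0, 0], [0, 0, 0], [0, 0, 0], [-0.7, -6.3, -3.5], [-0.7, -6.3, -3.5], [-0.7, -6.3, -3.5], [0, 0, 0]], claw=[1, 1, 1, 1, 1, 1, 1, 1])

```text
time: 1.9
tcp_pos: [0.4499, -0.0331, 0.2985]
ee_rot: [[-0.915, 0.264, 0.306], [0.247, 0.965, -0.093], [-0.32, -0.01, -0.948]]
force: [-1.4, -1.1, -0.2]
finger_gap: -0.0002
```

```bash
python3 -c "
from h import *
go(.3,0,19)"
```

```text
t 1.9 tcp [ 0.45  -0.033  0.299] F [-1.443 -1.108 -0.2  ] gap -0.00020585218348172866 
 d [-25.046 -29.573   5.443] rot [-0.713 -0.367 -0.382] J [ -0.01  -16.279 -28.938  59.45   -5.334  14.342]
```

Call:
jog_arm(delta_pos=[[-13, -15, 0], [-12, -15, 0], [0, 0, 10], [0, 0, 10], [0, 0, 10], [0, 0, 0]], delta_rot=[[-0.7, 0, 0], [0, 0, 0], [0, 0, 0], [0, 0, 0], [0, 0, 0], [0, 0, 0]], claw=[1, 1, 1, 1, 1, 1])

```text
time: 2.5
tcp_pos: [0.4755, -0.0696, 0.2761]
ee_rot: [[-0.916, 0.261, 0.303], [0.249, 0.965, -0.077], [-0.313, 0.005, -0.95]]
force: [-0.5, 0.8, -0.6]
finger_gap: 0.0002
```

```bash
python3 -c "
from h import *
go(.25,0,19)
a=snap('side','pics/s1.png')['color'][70:250,210:390,::-1];b=snap('top','pics/t1.png')['color'][120:300,240:420,::-1]
o=np.hstack([cv2.resize(x,(400,400),interpolation=cv2.INTER_CUBIC) for x in(a,b)]);cv2.imwrite('pics/v1.png',o)"
```

```text
t 2.5 tcp [ 0.475 -0.07   0.276] F [-0.501  0.793 -0.606] gap 0.00021742218253221712 
 d [-0.324 -1.066 22.966] rot [ 0.142 -0.762 -0.507] J [ -6.554 -12.772 -29.262  55.423  -2.395   8.239]
```

View pics/v1.png

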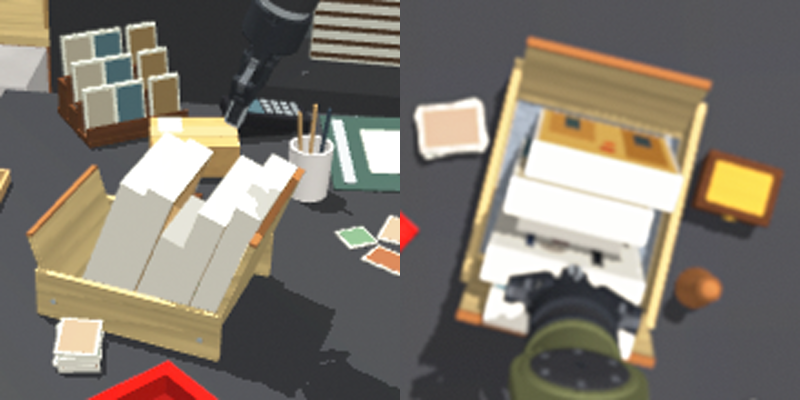

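Call:
jog_arm(delta_pos=[[0, -1, 15], [0, 0, 12], [0, 0, 12], [0, 0, 12], [0, 0, 10], [0, 0, 0]], delta_rot=[[0, -0.7, -0.5], [0, 0, 0], [0, 0, 0], [0, 0, 0], [0, 0, 0], [0, 0, 0]], claw=[1, 1, 1, 1, 1, 1])

```text
time: 3.2
tcp_pos: [0.4965, -0.0737, 0.2189]
ee_rot: [[-0.914, 0.25, 0.319], [0.238, 0.968, -0.079], [-0.328, 0.004, -0.945]]
force: [0.1, -0.4, 0.3]
finger_gap: -0.0001
```

```bash
python3 -c "
from h import *
go(.17,0,19)
a=snap('side','pics/s2.png')['color'][90:230,210:350,::-1];b=snap('top','pics/t2.png')['color'][120:300,240:420,::-1]
o=np.hstack([cv2.resize(x,(400,400),interpolation=cv2.INTER_CUBIC) for x in(a,b)]);cv2.imwrite('pics/v2.png',o)"
```

```text
t 3.2 tcp [ 0.497 -0.074  0.219] F [ 0.066 -0.402  0.263] gap -0.00010045035516892915 
 d [ 1.729 -2.528 41.924] rot [0.257 0.159 0.116] J [ -6.796  -9.809 -34.786  45.999  -2.329   7.346]
```

View pics/v2.png

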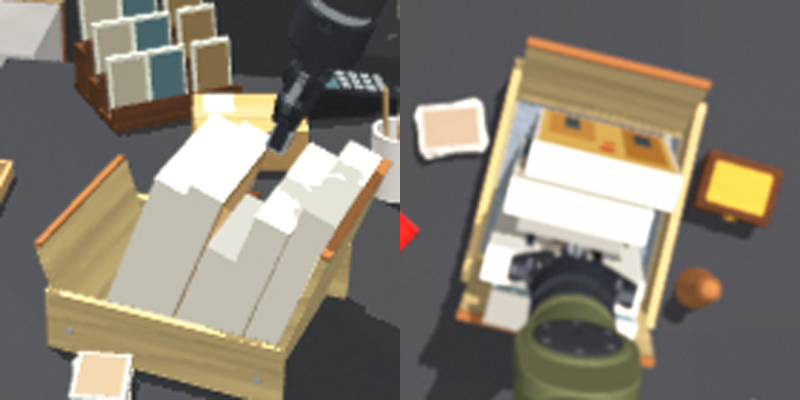

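Call:
jog_arm(delta_pos=[[3, -2, 6], [1, 0, 10], [0, 0, 10], [0, 0, 0]], delta_rot=[[0, 0, 0], [0, 0, 0], [0, 0, 0], [0, 0, 0]], claw=[1, 1, 1, 1])

```text
time: 3.7
tcp_pos: [0.5024, -0.0772, 0.1942]
ee_rot: [[-0.913, 0.25, 0.323], [0.238, 0.968, -0.079], [-0.333, 0.004, -0.943]]
force: [0.1, -0.0, 0.4]
finger_gap: 0.0002
```

```bash
python3 -c "
from h import *
go(.17,0,19)"
```

```text
t 3.7 tcp [ 0.502 -0.077  0.194] F [ 0.134 -0.022  0.377] gap 0.00022874566253084562 
 d [-0.134 -0.537 16.405] rot [0.286 0.424 0.1  ] J [ -7.198  -8.419 -37.083  42.031  -2.201   6.971]
```

Call:
jog_arm(delta_pos=[[0, -0.5, 10], [-5, 0, 1.5], [-5, 0, 1.5], [-5, 0, 1.5], [-5, 0, 1.5], [-5, 0, 1.5]], delta_rot=[[0, 0, 0], [0, 0, 0], [0, 0, 0], [0, 1, 0], [0, 1, 0], [0, 1, 0]], claw=[1, 1, 1, 1, 1, 1])

```text
time: 4.3
tcp_pos: [0.5324, -0.0855, 0.1848]
ee_rot: [[-0.929, 0.25, 0.271], [0.242, 0.968, -0.066], [-0.279, 0.004, -0.96]]
force: [0.1, 0.0, -0.2]
finger_gap: -0.0003
```

```bash
python3 -c "
from h import *
go(.17,.1,0)"
```

```text
t 4.3 tcp [ 0.532 -0.086  0.185] F [ 0.136  0.044 -0.211] gap -0.00025596274081481584 
 d [-69.733  -0.304  26.554] rot [ 0.265 16.195  0.158] J [ -8.103  -1.897 -31.423  44.349  -1.552   6.209]
```

Call:
jog_arm(delta_pos=[[-5, 0, 1.5], [-5, 0, 1.5], [-5, 0, 1.5], [-5, 0, 1], [0, 0, 0]], delta_rot=[[0, 2, 0], [0, 2, 0], [0, 2, 0], [0, 2, 0], [0, 0, 0]], claw=[1, 1, 1, 1, 1])

```text
time: 4.8
tcp_pos: [0.5592, -0.0923, 0.1859]
ee_rot: [[-0.959, 0.251, 0.134], [0.249, 0.968, -0.03], [-0.138, 0.005, -0.99]]
force: [0.5, 0.1, -0.6]
finger_gap: 0.0001
```

```bash
python3 -c "
from h import *
go(.17,.1,0)
a=snap('side','pics/s3.png')['color'][90:230,210:350,::-1];b=snap('top','pics/t3.png')['color'][120:300,240:420,::-1]
o=np.hstack([cv2.resize(x,(400,400),interpolation=cv2.INTER_CUBIC) for x in(a,b)]);cv2.imwrite('pics/v3.png',o)"
```

```text
t 4.8 tcp [ 0.559 -0.092  0.186] F [ 0.48   0.106 -0.593] gap 0.00011831708654697812 
 d [-45.299  -0.428  13.504] rot [0.283 7.911 0.147] J [ -9.071   7.934 -18.826  55.338  -0.482   5.44 ]
```

View pics/v3.png

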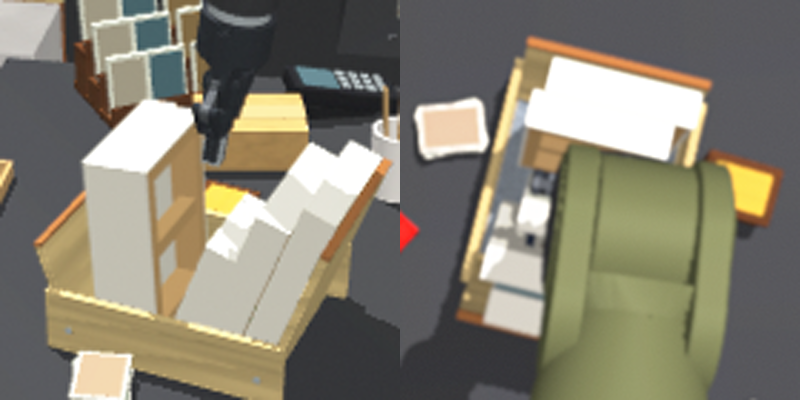

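Call:
jog_arm(delta_pos=[[-5, 0, 0.5], [-5, 0, 0.5], [-5, 0, 0.5], [-5, 0, 0], [-5, 0, 0], [-5, 0, 0], [0, 0, 0]], delta_rot=[[0, 2, 0], [0, 2, 0], [0, 2, 0], [0, 1, 0], [0, 0, 0], [0, 0, 0], [0, 0, 0]], claw=[1, 1, 1, 1, 1, 1, 1])

```text
time: 5.6
tcp_pos: [0.5842, -0.0988, 0.1864]
ee_rot: [[-0.968, 0.25, 0.015], [0.25, 0.968, 0.001], [-0.014, 0.005, -1.0]]
force: [-0.5, 0.6, 0.3]
finger_gap: 0.0002
```

```bash
python3 -c "
from h import *
go(.17,.12,0)
a=snap('side','pics/s4.png')['color'][90:230,210:350,::-1];b=snap('top','pics/t4.png')['color'][120:300,240:420,::-1]
o=np.hstack([cv2.resize(x,(400,400),interpolation=cv2.INTER_CUBIC) for x in(a,b)]);cv2.imwrite('pics/v4.png',o)"
```

```text
t 5.6 tcp [ 0.584 -0.099  0.186] F [-0.492  0.616  0.262] gap 0.00017576137035642484 
 d [-40.794  -0.536   8.21 ] rot [0.276 0.81  0.207] J [-9.719 16.886 -6.873 65.41   0.206  4.767]
```

View pics/v4.png

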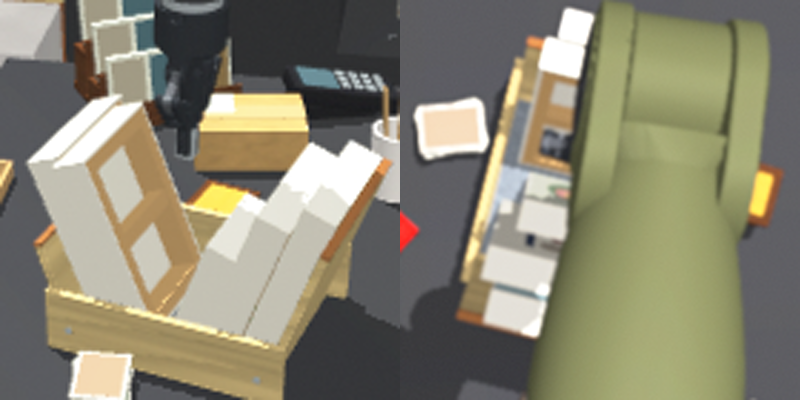

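Call:
jog_arm(delta_pos=[[5, 0, -10], [0, 0, -30], [0, 0, -40], [0, 0, -40], [40, 0, -10], [45, 0, 0], [45, 0, 0], [45, 20, 0], [20, 45, 0], [0, 45, 0]], delta_rot=[[0, 0, 0], [0, 0, 0], [0, 0, 0], [0, 0, 0], [0, 0, 0], [0, 0, 0], [0, 0, 0], [0, 0, 0], [0, 0, 0], [0, 0, 0]], claw=[1, 1, 1, 1, 1, 1, 1, 1, 1, 1])

```text
time: 6.7
tcp_pos: [0.4042, 0.0579, 0.3263]
ee_rot: [[-0.965, 0.259, 0.023], [0.26, 0.966, -0.0], [-0.022, 0.006, -1.0]]
force: [1.5, 0.0, -0.1]
finger_gap: -0.0002
```

Call:
jog_arm(delta_pos=[[0, 45, 0], [0, 45, 0], [0, 45, 0], [0, 45, 0], [0, 0, 0], [0, 0, 0], [0, 0, 0], [0, 0, 0]], delta_rot=[[0, 0, 0], [0, 0, 0], [0, 0, 0], [0, 0, 0], [0, 0, 0], [0, 0, 0], [0, 0, 0], [0, 0, 0]], claw=[1, 1, 1, 1, 1, 1, 1, 1])

```text
time: 7.5
tcp_pos: [0.446, 0.2413, 0.3348]
ee_rot: [[-0.967, 0.253, 0.033], [0.254, 0.967, 0.004], [-0.031, 0.012, -0.999]]
force: [0.2, -1.5, 0.2]
finger_gap: 0.0
```

```bash
python3 -c "
from h import *
go(.17,.12,0)
p=pose()
def box(fx,fz,lean,w,h,y):
    t=np.radians(lean);u=np.array([np.sin(t),0,np.cos(t)]);n=np.array([np.cos(t),0,-np.sin(t)])
    return np.array([W(p,np.array([fx,y,fz])+u*h+n*a+[0,b,0])[0] for a,b in((.019,w/2),(.019,-w/2),(-.019,-w/2),(-.019,w/2))])
O=[]
for n,(y0,y1,x0,x1) in (('side',(90,230,210,350)),('top',(120,300,240,420))):
    c=snap(n,f'pics/{n}5.png');k=400/(y1-y0)
    im=cv2.resize(c['color'][y0:y1,x0:x1,::-1],(400,400),interpolation=cv2.INTER_CUBIC)
    for fx,w,h,y,l,col in((.078,.16,.205,0,19,(0,0,255)),(.037,.15,.215,.008,20,(0,200,0))):
        cv2.polylines(im,[np.int32((proj(c,box(fx,.018,l,w,h,y))-[x0,y0]+.5)*k)],True,col,1)
    O.append(im)
cv2.imwrite('pics/v5.png',np.hstack(O))"
```

```text
t 7.5 tcp [0.446 0.241 0.335] F [ 0.195 -1.505  0.241] gap 9.152690833326962e-06 
 d [-255.902 -296.182  160.429] rot [0.707 1.78  0.004] J [28.91   4.97  -2.292 80.962 -0.715 43.587]
```

View pics/v5.png

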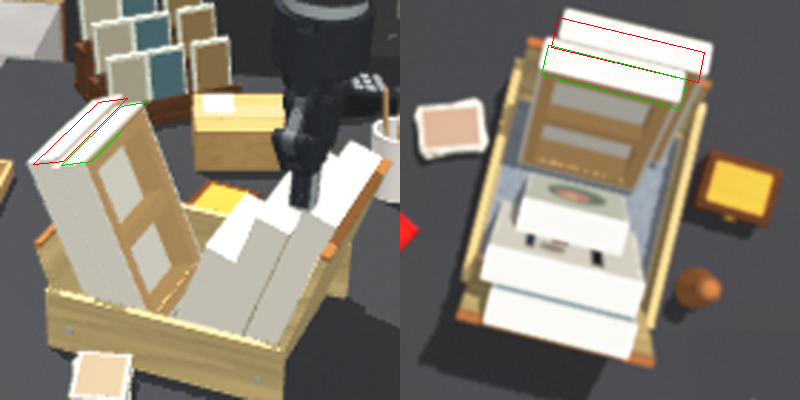

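```bash
python3 -c "
from h import *
print(r.sign_off())"
```

```text
the job is handed in; nothing more can be done
None
```

I flipped canvas_a and canvas_b forward onto the front board and handed the job in at about 7.6 s of the 32 s allowed. `sign_off` gives no verdict, so I can't confirm how it was judged.

- **What I did:** The pictures showed the small canvas third from the front, with canvas_a and canvas_b before it. I put the shut fingers into the slot above it and pushed canvas_b gently from behind. That tipped canvas_a and then canvas_b over. I then lifted the arm clear.
- **Last checks:** Both views show a and b leaning forward. Their tops are within a few millimetres of outlines I drew for leans of 19 and 20 degrees, well over the 0.2 rad (11.5 degrees) needed. The small canvas and the two behind it still lean back. The things beside the browser look unmoved.
- **Force:** Readings taken at the end of each move call stayed within about 1.5 N. Peaks between readings were not recorded.
- **Not exact:** The starting canvas positions were only known to about 5 mm. I judged foot positions by eye and did not measure them; the shift looked like a few millimetres.

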